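# Tare the kitchen scale for a mug

## Robot

A 6-joint arm with a two-finger parallel gripper is mounted at the origin on the work surface; the furniture and walls round the work are solid. World frame = base frame: x ahead of the robot, y to its left, z up, the work surface at z = 0. Lengths are in mm, angles in degrees, forces in N, time in s.
With the tool pointing down it reaches from about 350 to 850 mm from the base axis. Payload 8.1 kg.
Tool frame: the origin (TCP) lies between the finger pads; the fingertips stand 25 mm ahead of it and the grasp point (between the pads) lies 6 mm ahead of it (r.tcp_to_tips is the distance from the TCP to the fingertips, in mm); z points along the fingers, y is the line along which they close (so a half turn about z gives the same grasp; the last joint's range is limited). The gripper opens to 85 mm and grips with 20 to 120 N. Pads are 22 mm wide; open, the fingers measure 114 mm over their backs; the gripper's body (76 mm by 85 mm) begins 54 mm behind the grasp point. The pads swing forward as they close: fully open they stand 13 mm farther back than shut.
Start: joints at [-81.555, 7.471, 85.268, -0, 87.261, -4.893], TCP at [138.442, -583.814, 227.792] pointing down, gripper open.
Joint ranges: [-169.43, 169.43], [-51.17, 129.36], [1.28, 143.12], [-76.62, 256.62], [0, 156.53], [-152.29, 152.29]. Speed limits (degrees/s): [136.94, 136.94, 159.86, 180, 180, 180].

## Interface

Orientations are given as [roll, pitch, yaw] about the fixed x, y, z axes, in that order (R = Rz(yaw) Ry(pitch) Rx(roll)).
In Python, from bench import r gives the robot as it stands.
- The arm moves only by the tool apply_moves, never from a script. Its arguments are lists of equal length, an entry for each row: "angular": the turn, a rotation vector about the world's x, y, z in units of 8 degrees (1.0 is 8 degrees), a list of three; "travel": the shift along the world's x, y, z in units of 40 mm (1.0 is 40 mm), a list of three; "jaw": the opening, from 0 (shut) to 1 (fully open). A call has 1 to 20 rows; each row shifts and turns the commanded pose from where the row before left it; what a row does not reach is not made up. A row lasts 1/8 s, in which the tool goes at most 62.5 mm and 10.7 degrees, less where a joint would pass 70% of its speed; a pose out of reach is approached as far as the arm can. A call is refused whole if a number of a shift passes 1 or a number of a turn 1, either way. A call with a gripper value outside its range is refused whole. The fingers move at their own pace and stop on an object; "force" is the grip in N (left out, the last holds). Time passes only in rows, so rows that do not move let the fingers close. It gives the time, the measured TCP pose, the force, the opening and the grip force at its end, in the units of the state.
- r.sense(): the state, without advancing time (a new reading comes with each control period).
- r.snapshot(name): name is "scene" or "top"; returns a dict with "color" (480x640x3 uint8, red, green, blue), "fx", "fy", "cx", "cy" (pixels), "R" (3x3) and "t" (3): a world point X has camera coordinates R X + t. Camera axes: x right, y down, z forward; pixel columns grow to the right and rows downward; lengths in mm; the calibration is good to about 2 mm. A picture is of the moment at which its call begins. There is no depth.
- r.hand_in(): hands the job in; it is judged then, once.
The state is a dict: "time": time; "joint_pos": joint angles; "qd": joint speeds; "joint_efforts": joint torques, N m; "tool_pos": TCP position; "tcp_rot": TCP orientation; "ft_force": force on the tool from outside, world axes, zero at the start; "wrist_torque": the same for the moment, N m; "finger_gap": finger opening in mm; "grip_force": force on a finger pad.
Only numpy, scipy, OpenCV 4.12 (cv2) and the standard library are available. Lean on these libraries where they do the work, as an engineer would, in place of code of your own. Each camera call takes 0.05 s, during which the arm holds its last target. There are 200 camera calls.

## Task

Set the empty mug gently and upright on the middle of the kitchen scale's pan and let go. Then, pressing the little tare thumbwheel lightly with a fingertip, roll it until the red zero field of the dial lies under the needle again, so that what goes into the mug can be weighed, and take the hand away. Leave the jars, the mill and the tea carton where they stand.

Things in the scene. Friction and masses are not known exactly. Their poses are not given: they have to be found in the camera images.
- scale: Sage green mechanical kitchen scale, fixed. Origin: centre of its underside, on the worktop; x from its front (dial, nearest the robot) to its back (pan), y to its left, z up. Housing 280 x 200 mm (x, y), level deck 45 mm high (51 under the pan); dial pod of radius 48 mm at (-88, -32), top edge 104 mm high; pan at (62, 0); tare wheel at (-88, 60). Delicate: press no part of it with over 10 N
- pan_top (a point): Centre of the upper face of the round flat steel pan, 150 mm across, 74 mm above the worktop when empty. The pan sinks 1 mm per N of load; the mug sinks it 2 to 4 mm. It must not be pushed more than 12.5 mm down (12.5 N in all, overload)
- wheel_slot (a point): Centre of the tare wheel's slot, at deck height; axes as the scale's. The wheel (radius 16 mm, 12 mm broad, grey, ribbed) turns on a level axle along the scale's x below this point. Its rim stands just 4 to 10 mm proud of the deck (differs from scale to scale, not measured), too low to pinch. Its rim sits on a soft rubber bush and yields 1 mm per 6 N
- wheel (a joint): Turn of the tare wheel, rad: grows when the top of its rim moves to the scale's -y (right); 16 mm of rim per rad; stops at -1 and 6. Geared: dial = 0.6 x wheel. Drag about 2 N at the rim; it stays where it is left. Pressing it down with 5 to 6 N is enough for a fingertip to roll it; much less lets the finger slip
- dial (a joint): Turn of the white dial face, rad: grows clockwise as seen by someone looking at the dial; the red zero field is at the top (12 o'clock) at 0. Moves only with the wheel. Starts somewhere between -0.3 and 0.4
- needle (a joint): Turn of the black needle, rad: grows clockwise as seen by someone looking at the dial; points at 12 o'clock at 0 (empty pan), 5 rad per kg on the pan (20 g per fine division). Zero is set when needle equals dial
- needle_tip (a point): Point on the needle 38 mm from the dial's centre (its tip)
- zero_mark (a point): Middle of the red zero field on the dial, 38 mm from the dial's centre; the field is about 6 mm wide round the dial and 12 mm long
- mug: White mug with a small green leaf pattern, round body 93 mm across, 95 mm high, open top, plus a handle on its -y side. Origin: centre under the bounding box of body and handle; z up. The axis of the round body stands at y = +16.5 mm; the handle reaches to y = -63 mm. Taken by the rim (6 to 12 mm of wall between the fingers) it hangs a little askew. Empty, 0.19 to 0.38 kg
- mug_foot (a point): Centre of the mug's round foot, on the axis of its round body, at the underside
- honey_jar: Honey jar with grey lid, 66x72x102 mm, loose; origin centre of underside. Bystander
- pepper_mill: Small pepper mill with grey top, 44x44x90 mm, loose; origin centre of underside. Bystander
- spice_jar: Spice jar with dark lid, 44x44x96 mm, loose; origin centre of underside. Bystander
- tea_carton: Flat pale green tea carton, 95x150x30 mm (x, y, z), loose, lying; origin centre of underside. Bystander
Mind the look-alikes: they are no part of the job. What is shaped like the mug but pink or turquoise is not meant.

How it is judged:
By the outcome, as a careful person would: the job done as asked, in the order asked, and still so for the second after the job is handed in, with the robot touching nothing.
It also fails if it takes over 64 s, if anything falls off the work surface, if the arm or the gripper's body presses on something with over 40 N, if the wrist force passes 120 N, or if a joint passes its speed limit or range.

## Working session

There is one attempt and no reset: what is moved stays moved. The work goes in short steps, Python scripts to look and compute and a tool call to move; the robot and the scene stay as the last step left them, time stands still between calls to the robot, and variables do not carry over. Pictures are saved under pics/ and viewed, at most 10 in all, crops included, and the job is handed in when it is done.

Besides the shell and the picture viewer there is one more tool, called after "Request:" as name(argument=value, ...), one argument or row to a line, values as JSON. apply_moves: Moves the arm, as the interface text tells. Its arguments: {"type":"object","properties":{"angular":{"type":"array"},"travel":{"type":"array"},"jaw":{"type":"array"},"force":{"type":"number"}},"required":["angular","travel","jaw"]}

```bash
mkdir -p pics; ls
python3 - <<'E'
from bench import r
import cv2,pickle
for n in("scene","top"):
    s=r.snapshot(n); cv2.imwrite(f"pics/{n}0.png",s["color"][:,:,::-1]); pickle.dump(s,open(n+"0.pkl","wb"))
    print(n,s["fx"],s["fy"],s["cx"],s["cy"],s["R"],s["t"])
print(r.sense(), r.tcp_to_tips)
E
```

```text
pics
scene 585.4161182088337 585.4161182088337 323.14937929459967 233.3709453509994 [[-0.50393953 -0.86339045 -0.02453304]
 [-0.38069128  0.24751645 -0.89096002]
 [ 0.77531871 -0.43965046 -0.45341854]] [ 246.73545883  293.87168237 1075.78491752]
top 454.0571266174873 454.0571266174873 315.2825965425773 235.80523215567177 [[-0.00529197 -0.99998057  0.0032941 ]
 [-0.98782033  0.00471528 -0.15552733]
 [ 0.15550878 -0.00407702 -0.9878261 ]] [ -21.44995003  516.48967187 1257.03615555]
{'time': 0.1, 'joint_pos': array([-8.15551764e+01,  7.51250782e+00,  8.53224276e+01,  6.30260205e-04,
        8.72618290e+01, -4.89239389e+00]), 'qd': array([-0.01285032, -0.12564593, -0.17044924, -0.06877761,  0.08958832,
        0.00720357]), 'joint_efforts': array([ 4.78057973e-04, -5.70951498e+01, -5.01943374e+01, -1.93028109e-04,
        8.09724588e-03, -7.02170183e-06]), 'tool_pos': array([ 138.3681522 , -583.31529915,  226.83720185]), 'tcp_rot': array([-1.79903642e+02, -8.87971567e-03,  1.33371794e+01]), 'ft_force': array([-0.11926444,  0.82054688,  0.30279093]), 'wrist_torque': array([-0.00170268, -0.01370693,  0.01484849]), 'grip_force': 0.0, 'finger_gap': 85.46988899045527} 25.0
```

View pics/scene0.png

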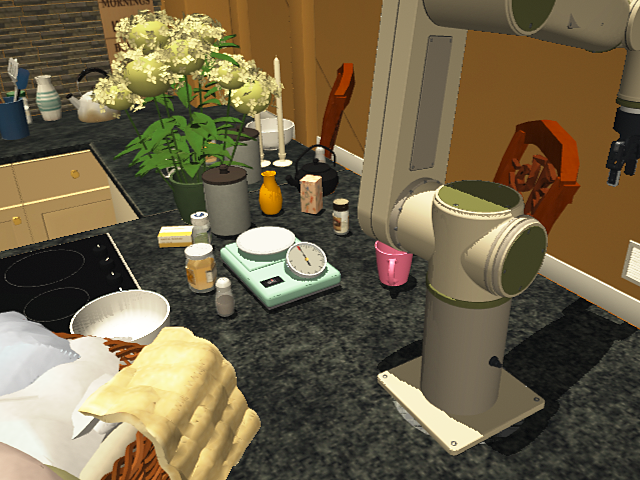

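View pics/top0.png

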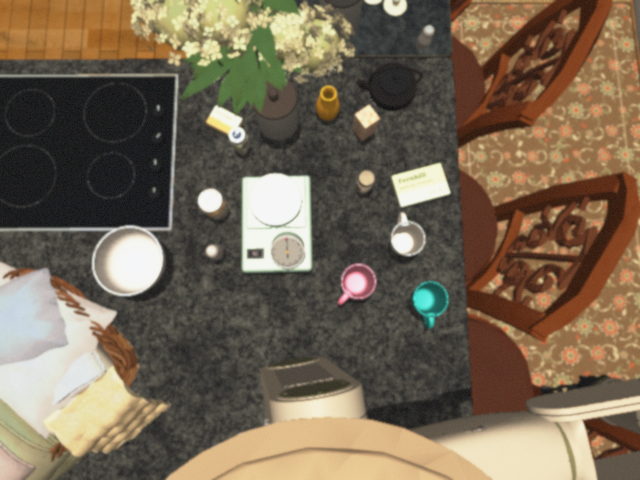

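The scene view shows the scale (dial at about 306,260, wheel slot at 271,282). The top view shows the scale at 277,223, the white mug at 407,240 with its handle pointing up at 405,217, and the pink and turquoise look-alikes. I'll enlarge these areas.

Run:
```python
import cv2,pickle,numpy as np
t=pickle.load(open("top0.pkl","rb"))["color"][:,:,::-1]; s=pickle.load(open("scene0.pkl","rb"))["color"][:,:,::-1]
for d in("top0","scene0"):
    p=pickle.load(open(d+".pkl","rb")); print(-p["R"].T@p["t"])
a=cv2.resize(t[160:290,230:330],None,fx=4,fy=4,interpolation=2)   # 400x520
b=cv2.resize(t[200:265,380:440],None,fx=6,fy=6,interpolation=2) #360x390
im=np.zeros((520,790,3),np.uint8); im[:,:400]=a; im[:390,410:770]=b
cv2.imwrite("pics/c1.png",im)
cv2.imwrite("pics/c2.png",cv2.resize(s[215:315,210:350],None,fx=5,fy=5,interpolation=2))
```

```text
[ 314.6053284   -18.75996127 1322.1320392 ]
[-597.86203509  613.26030002  755.66191682]
```

View pics/c1.png

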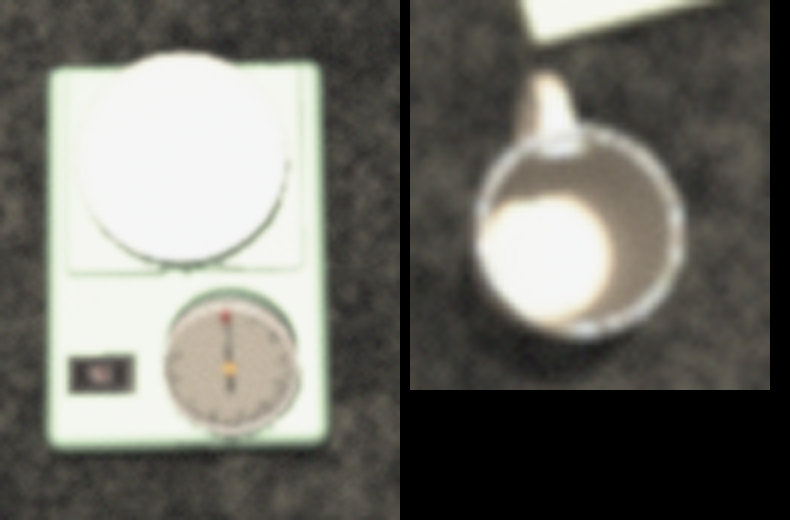

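View pics/c2.png

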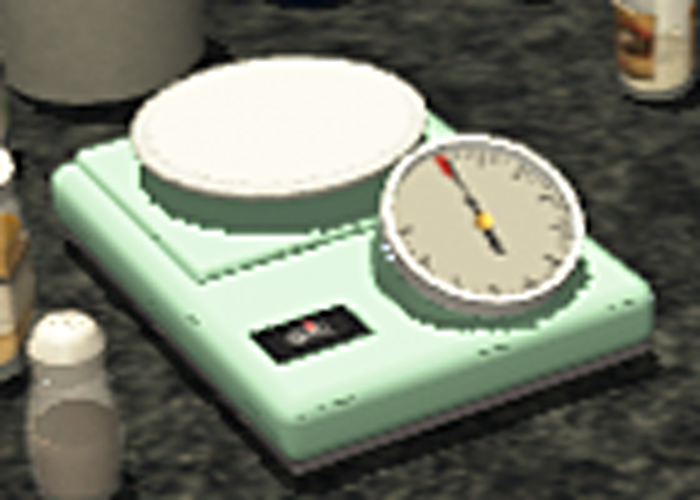

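The crops show the following, with each position converted from crop to original pixels:
- **Pan centre:** crop (185,158).
- **Wheel slot:** crop (101,374), a dark box.
- **Dial:** the red field is nearly at 12 o'clock, slightly counter-clockwise of the needle.
- **Mug rim:** circle centred at crop (580,230), with the handle tip at (546,75).

```bash
cat > h.py <<'E'
import pickle,numpy as np,cv2
def ray(p,u,v,z):
    d=p["R"].T@np.array([(u-p["cx"])/p["fx"],(v-p["cy"])/p["fy"],1.]); c=-p["R"].T@p["t"]
    return (c+d*(z-c[2])/d[2]).round(1)
def proj(p,X):
    q=p["R"]@np.array(X,float)+p["t"]; return (p["fx"]*q[0]/q[2]+p["cx"],p["fy"]*q[1]/q[2]+p["cy"])
E
python3 - <<'E'
from h import *
t=pickle.load(open("top0.pkl","rb")); s=pickle.load(open("scene0.pkl","rb"))
A=lambda u,v:((u+.5)/4-.5+230,(v+.5)/4-.5+160); B=lambda u,v:((u-410+.5)/6-.5+380,(v+.5)/6-.5+200); C=lambda u,v:((u+.5)/5-.5+210,(v+.5)/5-.5+215)
for n,q,z in(("pan",A(185,159),74),("panL",A(80,159),74),("panR",A(289,159),74),("panT",A(185,52),74),("panB",A(185,266),74),("slot",A(101,374),45),("slotL",A(68,374),45),("slotR",A(134,374),45),("FL",A(48,443),40),("FR",A(328,443),40),("BL",A(48,64),45),("BR",A(321,64),45),
 ("rim",B(580,230),95),("rimL",B(475,230),95),("rimR",B(685,230),95),("rimT",B(580,123),95),("rimB",B(580,338),95),("handle",B(546,75),70),("handleroot",B(562,140),85)): print(n,ray(t,*q,z))
for n,q,z in(("pan",C(280,126),74),("slot",C(311,333),45),("FL",C(290,440),38),("FR",C(655,290),40),("BL",C(55,180),45)): print("S",n,ray(s,*q,z))
E
```

```text
pan [615.5  86.6  74. ]
panL [615.9 160.5  74. ]
panR [615.2  13.3  74. ]
panT [693.5  87.2  74. ]
panB [539.   85.9  74. ]
slot [466.9 147.1  45. ]
slotL [467.  170.5  45. ]
slotR [466.8 123.8  45. ]
FL [418.6 184.4  40. ]
FR [417.6 -13.2  40. ]
BL [693.7 189.1  45. ]
BR [692.9  -9.2  45. ]
rim [ 500.7 -277.2   95. ]
rimL [ 501.  -229.3   95. ]
rimR [ 500.5 -325.1   95. ]
rimT [ 550.4 -279.1   95. ]
rimB [ 451.2 -275.4   95. ]
handle [ 578.2 -269.2   70. ]
handleroot [ 544.3 -272.6   85. ]
S pan [616.2  92.5  74. ]
S slot [471.3 147.2  45. ]
S FL [405.7 189.6  38. ]
S FR [425.5 -11.8  40. ]
S BL [676.5 193.   45. ]
```

Scale origin is about (554,86.5) with yaw near 0. Its width and length match, and the pan and slot fall where expected. The mug axis is at (500.7,-277), handle at about +6°, with rim and handle reach also matching. I'll grasp the rim on the side opposite the handle.

Request:
apply_moves(
  angular=[
    [0,0,0.86],
    [0,0,0.86],
    [0,0,0.86],
    [0,0,0.86],
    [0,0,0.86],
    [0,0,0.86],
    [0,0,0.86],
    [0,0,0.86],
    [0,0,0.86],
    [0,0,0.86],
    [0,0,0.86],
    [0,0,0.86],
    [0,0,0],
    [0,0,0],
  ],
  travel=[
    [0.66,0.63,0],
    [0.66,0.63,0],
    [0.66,0.63,0],
    [0.66,0.63,0],
    [0.66,0.63,0],
    [0.66,0.63,0],
    [0.66,0.63,0],
    [0.66,0.63,0],
    [0.66,0.63,0],
    [0.66,0.63,0],
    [0.66,0.63,0],
    [0.66,0.63,0],
    [0,0,0],
    [0,0,0],
  ],
  jaw=[0.45,0.45,0.45,0.45,0.45,0.45,0.45,0.45,0.45,0.45,0.45,0.45,0.45,0.45],
  force=50,
)

```text
time: 1.85
tool_pos: [454.9, -281.4, 227.4]
tcp_rot: [-179.9, -0.0, 95.9]
ft_force: [-0.0, -0.3, 0.5]
finger_gap: 38.3
grip_force: 0.0
```

Request:
apply_moves(
  angular=[
    [0,0,0],
    [0,0,0],
    [0,0,0],
    [0,0,0],
    [0,0,0],
    [0,0,0],
    [0,0,0],
    [0,0,0],
  ],
  travel=[
    [0.04,0,-0.8],
    [0,0,-0.8],
    [0,0,-0.6],
    [0,0,-0.4],
    [0,0,-0.3],
    [0,0,-0.2],
    [0,0,0],
    [0,0,0],
  ],
  jaw=[0.45,0.45,0.45,0.45,0.45,0.45,0.45,0.45],
)

```text
time: 2.85
tool_pos: [457.3, -281.7, 104.6]
tcp_rot: [180.0, 0.0, 95.9]
ft_force: [-0.1, -0.3, 1.4]
finger_gap: 38.3
grip_force: 0.0
```

No contact yet. Closing now.

Request:
apply_moves(
  angular=[
    [0,0,0],
    [0,0,0],
    [0,0,0],
    [0,0,0],
    [0,0,0],
    [0,0,0],
    [0,0,0],
    [0,0,0],
  ],
  travel=[
    [0,0,0],
    [0,0,0],
    [0,0,0],
    [0,0,0],
    [0,0,0],
    [0,0,0],
    [0,0,0],
    [0,0,0],
  ],
  jaw=[0.3,0.2,0,0,0,0,0,0],
  force=50,
)

```text
time: 3.85
tool_pos: [456.8, -281.4, 103.8]
tcp_rot: [-180.0, -0.0, 95.9]
ft_force: [0.1, -0.5, 0.3]
finger_gap: 0.2
grip_force: 0.0
```

The gap is 0.2 mm, so the rim was missed. I'll look.

Run:
```python
from h import *
from bench import r
T=r.snapshot("top");S=r.snapshot("scene")
pickle.dump(T,open("t1.pkl","wb"));pickle.dump(S,open("s1.pkl","wb"))
for X in([500.7,-277.2,95],[456.8,-281.4,79]): print(proj(S,X),proj(T,X))
im=np.zeros((480,790,3),np.uint8)
im[:,:390]=cv2.resize(T["color"][200:280,375:440,::-1],(390,480),interpolation=2)
im[:,400:790]=cv2.resize(S["color"][200:360,340:470,::-1],(390,480),interpolation=2)
cv2.imwrite("pics/d1.png",im)
```

```text
(np.float64(410.9605178042889), np.float64(214.40079868467092)) (np.float64(407.910965659863), np.float64(237.92745110512553))
(np.float64(422.48563339887414), np.float64(225.6320866973737)) (np.float64(408.8343471215048), np.float64(254.54545418049884))
```

View pics/d1.png

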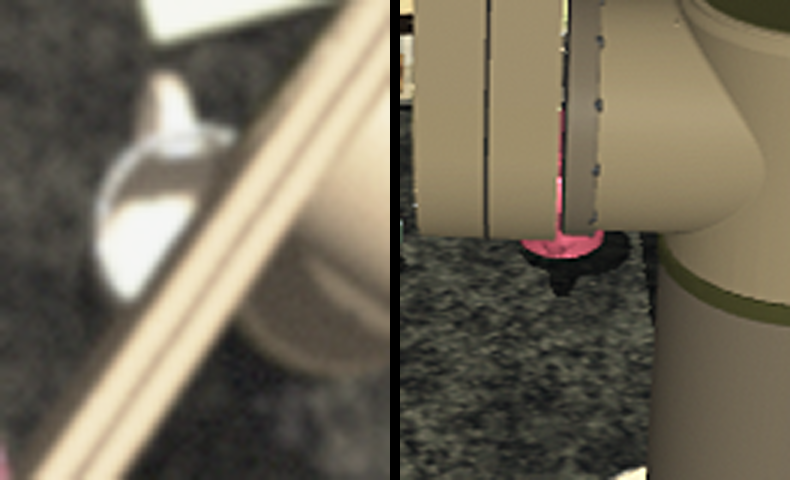

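Run:
```python
from h import *
a=pickle.load(open("top0.pkl","rb"))["color"];b=pickle.load(open("t1.pkl","rb"))["color"]
g=lambda i:cv2.cvtColor(i,cv2.COLOR_RGB2GRAY).astype(np.float32)
A,B=g(a),g(b)
for nm,(y0,y1,x0,x1) in {"handle":(207,227,395,413),"left":(222,250,386,396)}.items():
    up=lambda i:cv2.resize(i,None,fx=8,fy=8,interpolation=cv2.INTER_CUBIC)
    t=up(A[y0:y1,x0:x1]); w=up(B[y0-6:y1+6,x0-6:x1+6])
    m=cv2.matchTemplate(w,t,cv2.TM_CCOEFF_NORMED); _,v,_,l=cv2.minMaxLoc(m); print(nm,v,l[0]/8-6,l[1]/8-6)
from bench import r
s=r.sense();print(s["tool_pos"],s["joint_pos"],s["finger_gap"])
```

```text
handle 0.9985950589179993 0.0 0.0
left 0.9991757273674011 0.0 0.0
[ 456.82795458 -281.40812122  103.7701793 ] [-3.71089836e+01  3.15288093e+00  1.03161187e+02 -9.40439595e-05
  7.36885632e+01 -4.30070253e+01] -0.29856226923266577
```

The mug hasn't moved. I'll check the tip model against the first picture, where the gripper was visible.

Run:
```python
from h import *
p=pickle.load(open("scene0.pkl","rb"))
for z in(290,260,227,214,203): print(z,proj(p,[138.4,-583.5,z]))
s=p["color"][70:200,570:640,::-1]
im=np.zeros((520,790,3),np.uint8); im[:,:280]=cv2.resize(s,None,fx=4,fy=4,interpolation=2)
t=pickle.load(open("t1.pkl","rb"))["color"][190:300,330:450,::-1]; im[:458,290:790]=cv2.resize(t,(500,458),interpolation=2)
cv2.imwrite("pics/d2.png",im)
```

```text
290 (np.float64(624.627547327186), np.float64(161.04263725199712))
260 (np.float64(621.8508870071391), np.float64(173.625571676883))
227 (np.float64(618.861831858268), np.float64(187.17101137617584))
214 (np.float64(617.7026179040979), np.float64(192.42419739407865))
203 (np.float64(616.7296653489036), np.float64(196.83330646375754))
```

View pics/d2.png

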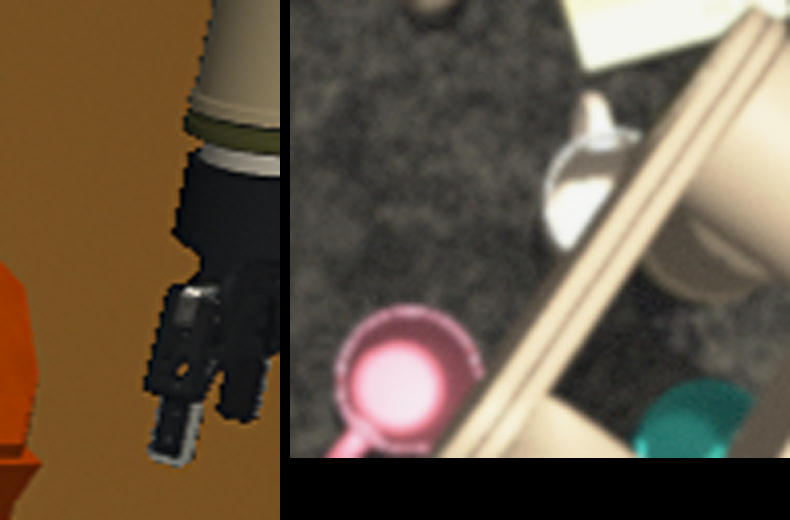

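The fingertips appear at about (613,185) and (630,174), midpoint (621,180). That puts them about 30 mm higher than the nominal tips, so the fingers probably closed above the rim. I'll open and go lower; even if the nominal length is right, that depth clears the gripper body.

Request:
apply_moves(
  angular=[
    [0,0,0],
    [0,0,0],
    [0,0,0],
    [0,0,0],
    [0,0,0],
    [0,0,0],
    [0,0,0],
    [0,0,0],
    [0,0,0],
  ],
  travel=[
    [0,0,0.5],
    [0,0,0],
    [0,0,0],
    [0,0,-0.4],
    [0,0,-0.4],
    [0,0,-0.3],
    [0,0,-0.1],
    [0,0,0],
    [0,0,0],
  ],
  jaw=[0.45,0.45,0.45,0.45,0.45,0.45,0.45,0.45,0.45],
)

```text
time: 5.08
tool_pos: [457.3, -281.7, 76.4]
tcp_rot: [180.0, 0.0, 95.9]
ft_force: [0.0, 0.5, 0.0]
finger_gap: 38.5
grip_force: 0.0
```

Request:
apply_moves(
  angular=[
    [0,0,0],
    [0,0,0],
    [0,0,0],
    [0,0,0],
    [0,0,0],
    [0,0,0],
    [0,0,0],
    [0,0,0],
  ],
  travel=[
    [0,0,0],
    [0,0,0],
    [0,0,0],
    [0,0,0],
    [0,0,0],
    [0,0,0],
    [0,0,0],
    [0,0,0],
  ],
  jaw=[0.3,0.2,0,0,0,0,0,0],
)

```text
time: 6.08
tool_pos: [457.9, -281.6, 76.8]
tcp_rot: [179.9, 0.1, 95.9]
ft_force: [2.7, 1.9, 5.9]
finger_gap: 5.6
grip_force: 48.2
```

Gripped; the wall measures 5.6 mm. Lifting.

Request:
apply_moves(
  angular=[
    [0,0,0],
    [0,0,0],
    [0,0,0],
    [0,0,0],
    [0,0,0],
    [0,0,0],
    [0,0,0],
    [0,0,0],
  ],
  travel=[
    [0,0,0.2],
    [0,0,0.5],
    [0,0,0.8],
    [0,0,0.8],
    [0,0,0.7],
    [0,0,0.5],
    [0,0,0],
    [0,0,0],
  ],
  jaw=[0,0,0,0,0,0,0,0],
)

```text
time: 7.08
tool_pos: [456.2, -281.0, 214.2]
tcp_rot: [-179.9, -0.1, 95.9]
ft_force: [0.0, -1.0, -3.0]
finger_gap: 4.7
grip_force: 50.2
```

Request:
apply_moves(
  angular=[
    [0,0,0],
    [0,0,0],
    [0,0,0],
    [0,0,0],
    [0,0,0],
    [0,0,0],
    [0,0,0],
    [0,0,0],
    [0,0,0],
    [0,0,0],
    [0,0,0],
    [0,0,0],
    [0,0,0],
    [0,0,0],
    [0,0,0],
  ],
  travel=[
    [0.1,0.3,0],
    [0.2,0.6,0],
    [0.25,0.8,0],
    [0.25,0.8,0],
    [0.25,0.8,0],
    [0.25,0.8,0],
    [0.25,0.8,0],
    [0.25,0.8,0],
    [0.25,0.8,0],
    [0.25,0.8,0],
    [0.25,0.8,0],
    [0.2,0.5,0],
    [0.12,0.3,0],
    [0,0,0],
    [0,0,0],
  ],
  jaw=[0,0,0,0,0,0,0,0,0,0,0,0,0,0,0],
)

```text
time: 8.95
tool_pos: [571.5, 73.7, 215.7]
tcp_rot: [-180.0, 0.0, 95.9]
ft_force: [-0.6, 0.1, -2.6]
finger_gap: 4.4
grip_force: 50.2
```

Run:
```python
from h import *
from bench import r
T=r.snapshot("top");S=r.snapshot("scene")
pickle.dump(T,open("t2.pkl","wb"));pickle.dump(S,open("s2.pkl","wb"))
im=np.zeros((600,800,3),np.uint8)
im[:,:395]=cv2.resize(T["color"][140:290,230:329,::-1],(395,600),interpolation=2)
im[:,400:]=cv2.resize(S["color"][145:315,220:334,::-1],(400,600),interpolation=2)
cv2.imwrite("pics/d3.png",im)
s=r.sense();print(s["tool_pos"],s["ft_force"],s["wrist_torque"],s["finger_gap"])
```

```text
[571.57053269  73.64054471 215.83059932] [-0.62190889 -0.48326024 -2.6638337 ] [-0.0092345   0.10206812  0.01274578] 4.345707639986789
```

View pics/d3.png

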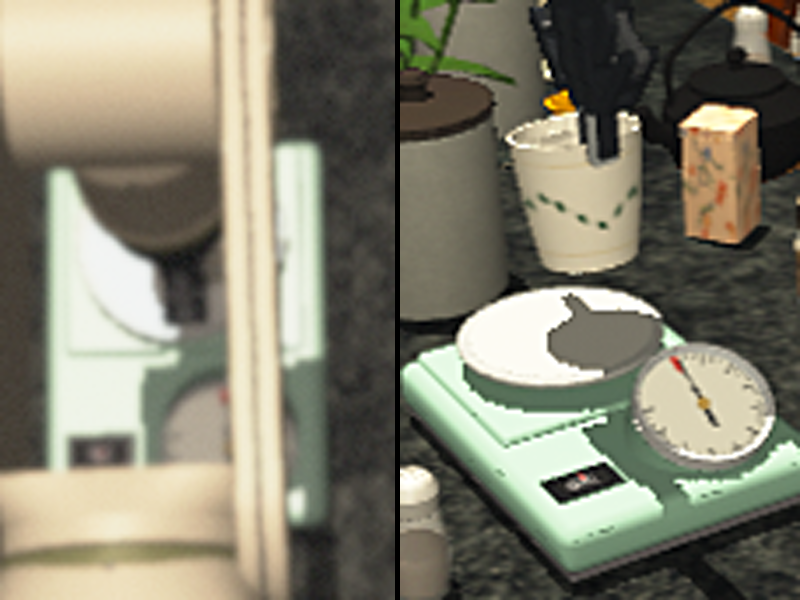

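The mug is gripped and hangs over the pan, slightly askew: foot shifted to image right, which is toward -x. Rim ends are at (507,140) and (642,122), foot ends at (541,262) and (638,262). I'll fit the tilt.

Run:
```python
from h import *
from scipy.optimize import least_squares
from scipy.spatial.transform import Rotation as Ro
S=pickle.load(open("s2.pkl","rb"))
f=lambda u,v:(220+(u-400)/3.509,145+v/3.529)
rl,rr=f(507,140),f(642,122); fl,fr,fb=f(541,260),f(638,260),f(590,272)
a=np.linspace(0,2*np.pi,180)
def ring(c,R,rad,h):
    P=c+(R.apply(np.c_[rad*np.cos(a),rad*np.sin(a),0*a+h])); return np.array([proj(S,x) for x in P])
g=np.array([571.5,73.7,234.])
def model(p):
    R=Ro.from_euler("xy",p[:2],degrees=True)
    # grip point is on rim at local (-43,-4.4,95)
    c=g+p[3:6]-R.apply([-43,-4.4,95])
    A=ring(c,R,46.5,95);B=ring(c,R,p[2],0); return R,c,A,B
def res(p):
    R,c,A,B=model(p)
    # extremes along image x
    i,j=A[:,0].argmin(),A[:,0].argmax()
    m=B[:,1].argmax()
    return [A[i,0]-rl[0],(A[i,1]-rl[1]),A[j,0]-rr[0],(A[j,1]-rr[1]),B[:,0].min()-fl[0],B[:,0].max()-fr[0],B[m,1]-fb[1],*(p[3:6]/4),p[0]/5,(p[2]-35)/3]
s=least_squares(res,[0,5,35,0,0,0],diff_step=1e-3)
print(s.x.round(1),np.round(s.fun,2),model(s.x)[1])
for z0 in(0,5,10,15): print(z0,np.round(res(np.r_[0,z0,s.x[2:]]),1))
```

```text
[-1.2  5.8 34.2 -1.9 -5.3 -0.3] [-0.49 -0.86 -0.61 -0.2   0.24  0.04  1.11 -0.48 -1.32 -0.07 -0.24 -0.28] [602.66296452  70.82555857 134.77964891]
0 [-0.8 -3.7 -0.6 -0.8 -2.4 -2.5 -0.8 -0.5 -1.3 -0.1  0.  -0.3]
5 [-0.6 -1.6 -0.6 -0.  -0.8 -0.9  0.8 -0.5 -1.3 -0.1  0.  -0.3]
10 [-0.3  0.5 -0.5  0.7  0.8  0.7  2.3 -0.5 -1.3 -0.1  0.  -0.3]
15 [ 0.1  2.8 -0.4  1.5  2.5  2.3  3.7 -0.5 -1.3 -0.1  0.  -0.3]
```

Tilt is about 6° about y. I'll correct it, shift over the pan, and descend to just above it.

Request:
apply_moves(
  angular=[
    [0,-0.36,0],
    [0,-0.36,0],
    [0,0,0],
    [0,0,0],
    [0,0,0],
    [0,0,0],
    [0,0,0],
    [0,0,0],
    [0,0,0],
  ],
  travel=[
    [0.07,0.12,0],
    [0,0.11,-0.1],
    [0,0,-0.3],
    [0,0,-0.4],
    [0,0,-0.3],
    [0,0,-0.2],
    [0,0,-0.1],
    [0,0,0],
    [0,0,0],
  ],
  jaw=[0,0,0,0,0,0,0,0,0],
)

```text
time: 10.18
tool_pos: [574.8, 83.8, 160.4]
tcp_rot: [174.2, 0.6, 95.9]
ft_force: [0.2, -0.3, -2.4]
finger_gap: 4.3
grip_force: 50.2
```

Run:
```python
from h import *
from bench import r
T=r.snapshot("top");S=r.snapshot("scene")
pickle.dump(S,open("s3.pkl","wb"))
im=cv2.resize(S["color"][170:300,220:350,::-1],(600,600),interpolation=2)
cv2.imwrite("pics/d4.png",im)
s=r.sense();print(s["tool_pos"],s["tcp_rot"],s["ft_force"],s["finger_gap"])
```

```text
[574.81932373  83.82488575 160.44170032] [174.21284999   0.59463103  95.8695972 ] [-0.69928472  0.48051592 -1.8113256 ] 4.494901377106864
```

View pics/d4.png

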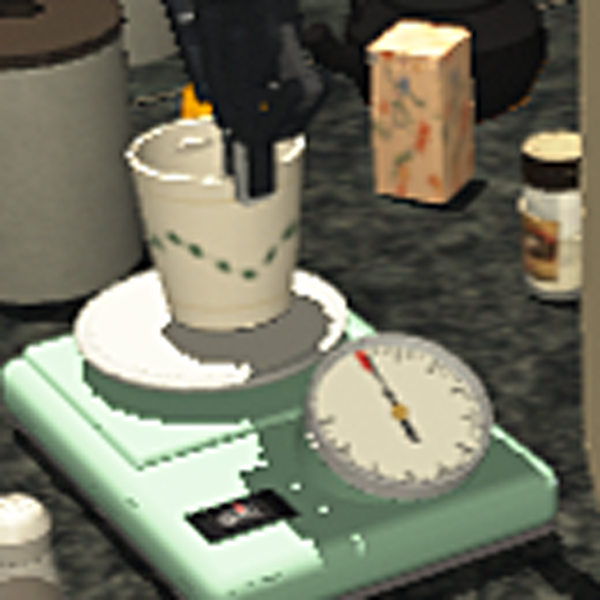

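The mug is nearly upright, rim ends at (128,155) and (305,140), foot at 168–295 with its bottom at 330. The pan ellipse spans 75–348. I'll check the centring in this view alone, comparing the pan and foot in the same camera.

Run:
```python
from h import *
S=pickle.load(open("s3.pkl","rb")); k=600/130
a=np.linspace(0,2*np.pi,360)
def ext(c,rad):
    P=np.array([proj(S,[c[0]+rad*np.cos(t),c[1]+rad*np.sin(t),c[2]]) for t in a]); P=(P-[220,170])*k+k/2-.5
    return P[:,0].min().round(),P[:,0].max().round(),P[:,1].min().round(),P[:,1].max().round()
print("pan",ext([615.5,86.6,74],75))
print("foot",[ext([615.5,87.6,z],34.2) for z in(74,79,83)])
print("rim",ext([615.5,87.6,178],46.5))
for d in([10,0,0],[0,10,0]): print(d,ext(np.array([615.5,86.6,74])+d,75))
```

```text
pan (np.float64(85.0), np.float64(359.0), np.float64(261.0), np.float64(388.0))
foot [(np.float64(158.0), np.float64(283.0), np.float64(294.0), np.float64(352.0)), (np.float64(157.0), np.float64(283.0), np.float64(286.0), np.float64(344.0)), (np.float64(157.0), np.float64(282.0), np.float64(280.0), np.float64(337.0))]
rim (np.float64(119.0), np.float64(295.0), np.float64(114.0), np.float64(185.0))
[10, 0, 0] (np.float64(78.0), np.float64(351.0), np.float64(255.0), np.float64(380.0))
[0, 10, 0] (np.float64(68.0), np.float64(343.0), np.float64(265.0), np.float64(393.0))
```

In this camera the pan reads 10 px left of prediction, while the foot and rim read 10 px right. So the mug sits about 12 mm too far toward -y, and I'll correct that while descending.

Request:
apply_moves(
  angular=[
    [0,0,0],
    [0,0,0],
    [0,0,0],
    [0,0,0],
    [0,0,0],
    [0,0,0],
  ],
  travel=[
    [0,0.15,0],
    [0,0.15,0],
    [0,0,-0.1],
    [0,0,-0.07],
    [0,0,0],
    [0,0,0],
  ],
  jaw=[0,0,0,0,0,0],
)

```text
time: 11.02
tool_pos: [574.5, 95.7, 153.1]
tcp_rot: [174.3, 0.6, 95.9]
ft_force: [0.0, -0.3, -2.3]
finger_gap: 4.4
grip_force: 50.5
```

Request:
apply_moves(
  angular=[
    [0,0,0],
    [0,0,0],
    [0,0,0],
    [0,0,0],
  ],
  travel=[
    [0,0,-0.05],
    [0,0,-0.05],
    [0,0,0],
    [0,0,0],
  ],
  jaw=[0,0,0,0],
)

```text
time: 11.52
tool_pos: [574.5, 95.8, 149.2]
tcp_rot: [174.3, 0.6, 95.9]
ft_force: [-1.8, 0.2, 2.1]
finger_gap: 4.4
grip_force: 51.6
```

The mug has landed. I'll ease up 1 mm, release, and rise.

Request:
apply_moves(
  angular=[
    [0,0,0],
    [0,0,0],
    [0,0,0],
    [0,0,0],
    [0,0,0],
    [0,0,0],
  ],
  travel=[
    [0,0,0.03],
    [0,0,0],
    [0,0,0],
    [0,0,0],
    [0,0,0],
    [0,0,0],
  ],
  jaw=[0,0,0.1,0.2,0.35,0.35],
)

```text
time: 12.28
tool_pos: [574.5, 95.8, 150.3]
tcp_rot: [174.3, 0.6, 95.9]
ft_force: [-0.2, 0.3, 1.1]
finger_gap: 29.9
grip_force: 0.0
```

Request:
apply_moves(
  angular=[
    [0,0,0],
    [0,0,0],
    [0,0,0],
    [0,0,0],
    [0,0.36,0],
    [0,0.36,0],
    [0,0,0],
    [0,0,0],
    [0,0,0],
    [0,0,0],
  ],
  travel=[
    [0,0,0.1],
    [0,0,0.3],
    [0,0,0.6],
    [0,0,0.6],
    [0,0,0.3],
    [-0.8,0,0],
    [-0.9,0.4,0],
    [-0.9,0.4,0],
    [0,0.4,0],
    [0,0,0],
  ],
  jaw=[0.35,0.35,0.35,0.35,0.35,0.35,0.35,0,0,0],
)

```text
time: 13.52
tool_pos: [471.2, 144.7, 227.3]
tcp_rot: [179.9, -0.0, 96.0]
ft_force: [0.5, -0.1, 0.9]
finger_gap: 0.3
grip_force: 0.0
```

Run:
```python
from h import *
from bench import r
T=r.snapshot("top");S=r.snapshot("scene")
pickle.dump(T,open("t4.pkl","wb"));pickle.dump(S,open("s4.pkl","wb"))
im=np.zeros((600,800,3),np.uint8)
im[:,:395]=cv2.resize(T["color"][140:290,230:329,::-1],(395,600),interpolation=2)
im[:,400:]=cv2.resize(S["color"][155:315,220:352,::-1],(400,600),interpolation=2)
cv2.imwrite("pics/d5.png",im)
s=r.sense();print(s["tool_pos"],s["tcp_rot"],s["ft_force"],s["finger_gap"])
```

```text
[471.33447616 143.66437438 226.76917725] [1.79941632e+02 1.73106285e-02 9.59208965e+01] [-0.40919658 -0.59872627 -1.44285834] 0.09309748296068002
```

View pics/d5.png

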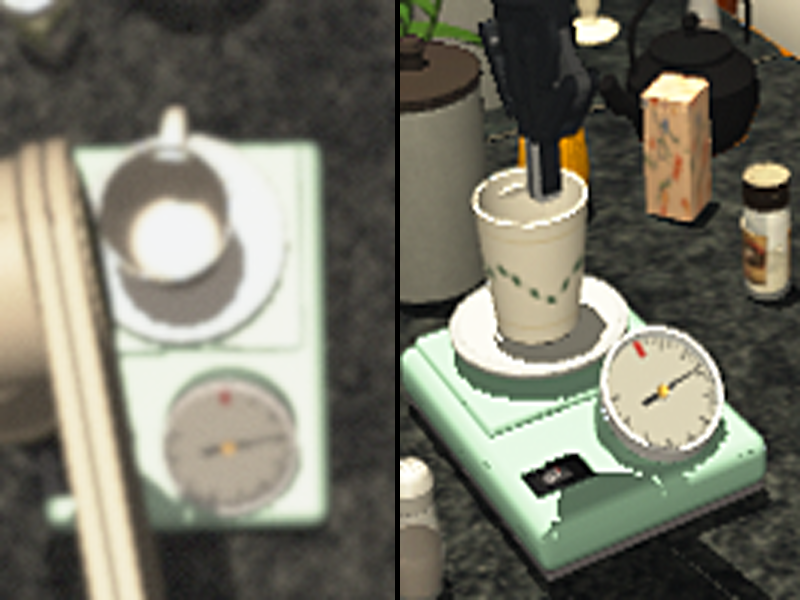

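Run:
```python
from h import *
T=pickle.load(open("t4.pkl","rb"));S=pickle.load(open("s4.pkl","rb"))
A=lambda u,v:(230+(u+.5)/3.99-.5,140+(v+.5)/4-.5)
for q in((100,213),(231,213),(165,147),(165,282),(165.5,214.5)): print(ray(T,*A(*q),166.6))
print("panR",ray(T,*A(286,238),71.6),"panB",ray(T,*A(184,347),71.6))
# scene extents
k=400/132; a=np.linspace(0,6.283,360)
def ext(c,rad):
    P=np.array([proj(S,[c[0]+rad*np.cos(t),c[1]+rad*np.sin(t),c[2]]) for t in a]); P=(P-[220,155])*[k,3.75]+[400,0]
    return P.min(0).round(),P.max(0).round()
print("pan",ext([615.5,86.6,71.6],75),"rim",ext([615.5,86.6,166.6],46.5),"foot",ext([615.5,86.6,71.6],34.2))
```

```text
[610.9 134.3 166.6]
[610.5  48.5 166.6]
[655.3  92.1 166.6]
[564.6  91.2 166.6]
[609.7  91.4 166.6]
panR [616.5  15.   71.6] panB [538.7  86.5  71.6]
pan (array([455., 270.]), array([635., 373.])) rim (array([480., 163.]), array([595., 221.])) foot (array([504., 296.]), array([586., 343.]))
```

The mug stands upright and released, about 5 mm off the pan centre. The needle reads about +1.39 rad and the red field about -0.08. Shut fingertips are visible at crop (545,197), so I'll get the tip offset from that.

Run:
```python
from h import *
T=pickle.load(open("t4.pkl","rb"));S=pickle.load(open("s4.pkl","rb"))
print("obs",220+145/3.03,155+197/3.75)
for z in(245,227,215,202): print(z,proj(S,[471.3,143.7,z]))
A=lambda u,v:(230+(u+.5)/3.99-.5,140+(v+.5)/4-.5)
print(ray(T,*A(175,108),142))
s=S["color"]; 
# local tip find: dark/grey finger column
for y in range(195,215): print(y,[int(v) for v in s[y,258:280].mean(1)])
```

```text
obs 267.85478547854785 207.53333333333333
245 (np.float64(267.3070672179769), np.float64(201.82726311106782))
227 (np.float64(267.8672443249219), np.float64(209.39216910563164))
215 (np.float64(268.2367287047766), np.float64(214.381867123289))
202 (np.float64(268.63347638648645), np.float64(219.7397421211883))
[689.7  88.  142. ]
195 [45, 84, 122, 104, 61, 99, 134, 114, 13, 24, 29, 29, 28, 24, 46, 101, 127, 111, 114, 96, 94, 98]
196 [58, 87, 120, 104, 57, 94, 134, 115, 25, 23, 29, 29, 28, 23, 47, 100, 125, 105, 102, 97, 93, 90]
197 [43, 81, 114, 105, 61, 81, 133, 117, 32, 22, 30, 28, 27, 24, 46, 98, 125, 105, 103, 100, 94, 91]
198 [39, 77, 106, 110, 68, 80, 133, 116, 34, 22, 28, 30, 28, 23, 40, 91, 121, 103, 105, 106, 94, 91]
199 [125, 138, 147, 153, 67, 77, 129, 119, 46, 21, 29, 30, 27, 20, 32, 105, 145, 104, 100, 101, 92, 88]
200 [255, 255, 244, 194, 79, 71, 129, 121, 56, 16, 29, 27, 26, 24, 52, 210, 242, 177, 159, 128, 93, 90]
201 [185, 189, 193, 167, 78, 58, 127, 122, 60, 18, 26, 29, 29, 22, 27, 127, 221, 255, 255, 245, 165, 94]
202 [186, 190, 199, 183, 78, 56, 124, 131, 83, 15, 
[... 695 characters left out ...]
 180, 236]
209 [188, 188, 190, 192, 194, 198, 202, 199, 182, 183, 205, 198, 200, 204, 198, 198, 198, 190, 185, 186, 226, 250]
210 [186, 188, 190, 191, 193, 194, 197, 198, 199, 197, 202, 203, 203, 199, 194, 195, 194, 193, 207, 233, 244, 167]
211 [186, 188, 189, 191, 192, 193, 193, 195, 195, 193, 199, 199, 199, 196, 194, 206, 212, 236, 255, 255, 117, 121]
212 [183, 185, 186, 189, 188, 190, 189, 189, 186, 189, 194, 198, 206, 214, 231, 251, 255, 255, 133, 135, 133, 128]
213 [184, 183, 184, 183, 185, 191, 195, 202, 206, 215, 211, 217, 250, 255, 255, 177, 142, 149, 148, 146, 138, 130]
214 [214, 193, 180, 184, 206, 235, 244, 255, 255, 255, 255, 214, 160, 158, 162, 162, 162, 158, 154, 147, 137, 129]
```

The tips are practically at TCP height, which fits the first missed grasp. Moving over the wheel, starting at its +y side, and descending to a safe height.

Request:
apply_moves(
  angular=[
    [0,0,0],
    [0,0,0],
    [0,0,0],
    [0,0,0],
    [0,0,0],
    [0,0,0],
    [0,0,0],
    [0,0,0],
    [0,0,0],
  ],
  travel=[
    [-0.1,0.27,-0.4],
    [0,0,-0.8],
    [0,0,-0.8],
    [0,0,-0.8],
    [0,0,-0.6],
    [0,0,-0.3],
    [0,0,-0.2],
    [0,0,0],
    [0,0,0],
  ],
  jaw=[0,0,0,0,0,0,0,0,0],
)

```text
time: 14.75
tool_pos: [467.2, 154.8, 71.2]
tcp_rot: [179.9, -0.0, 95.9]
ft_force: [-0.3, 0.3, 0.1]
finger_gap: -0.4
grip_force: 0.0
```

Request:
apply_moves(
  angular=[
    [0,0,0],
    [0,0,0],
    [0,0,0],
    [0,0,0],
    [0,0,0],
    [0,0,0],
    [0,0,0],
  ],
  travel=[
    [0,0,-0.03],
    [0,0,-0.03],
    [0,0,-0.03],
    [0,0,-0.03],
    [0,0,-0.03],
    [0,0,0],
    [0,0,0],
  ],
  jaw=[0,0,0,0,0,0,0],
)

```text
time: 15.62
tool_pos: [466.5, 154.6, 64.2]
tcp_rot: [180.0, -0.0, 95.9]
ft_force: [-0.1, -0.3, -0.4]
finger_gap: 0.1
grip_force: 0.0
```

Request:
apply_moves(
  angular=[
    [0,0,0],
    [0,0,0],
    [0,0,0],
    [0,0,0],
  ],
  travel=[
    [0,0,-0.03],
    [0,0,-0.03],
    [0,0,-0.03],
    [0,0,0],
  ],
  jaw=[0,0,0,0],
)

```text
time: 16.12
tool_pos: [466.3, 154.5, 60.4]
tcp_rot: [-180.0, 0.0, 95.9]
ft_force: [0.4, 1.0, 0.4]
finger_gap: 0.1
grip_force: 0.0
```

Run:
```python
from h import *
from bench import r
S=r.snapshot("scene");T=r.snapshot("top");pickle.dump(S,open("s5.pkl","wb"));pickle.dump(T,open("t5.pkl","wb"))
s=r.sense();p=s["tool_pos"];print(p,s["ft_force"])
for z in(p[2],55,50,45):print(z,proj(S,[p[0],p[1],z]))
for y in range(262,292,2): print(y,[int(v) for v in S["color"][y,258:288].mean(1)])
```

```text
[466.41430828 154.59226532  60.55367119] [0.14295073 0.6850787  0.02083801]
60.5536711873881 (np.float64(269.37578516354165), np.float64(277.26686242037556))
55 (np.float64(269.5358233355037), np.float64(279.33912779415687))
50 (np.float64(269.6793946158157), np.float64(281.1981704788634))
45 (np.float64(269.8224833444086), np.float64(283.05096480915535))
262 [253, 252, 254, 255, 247, 149, 87, 17, 21, 25, 27, 28, 27, 25, 22, 20, 18, 26, 72, 104, 146, 218, 241, 251, 250, 246, 201, 115, 128, 134]
264 [238, 239, 239, 244, 240, 160, 54, 95, 129, 123, 16, 24, 26, 23, 23, 8, 180, 255, 248, 243, 240, 238, 238, 238, 242, 232, 137, 104, 202, 254]
266 [232, 225, 216, 202, 177, 121, 64, 79, 136, 115, 12, 25, 29, 27, 25, 4, 170, 252, 240, 237, 237, 237, 237, 237, 242, 232, 134, 107, 100, 199]
268 [126, 104, 182, 253, 252, 216, 83, 77, 134, 117, 36, 23, 28, 29, 26, 8, 118, 231, 243, 237, 237, 237, 237, 238, 241, 238, 165, 101, 105, 100]
270 [241, 239, 239, 239, 245, 232, 70, 58, 131, 123, 57, 20, 28, 29, 26, 10, 119, 232, 245, 238, 237, 237, 237, 237, 239, 242, 203, 87, 100, 102]
272 [237, 237, 2
[... 639 characters left out ...]
, 16, 8, 1, 28, 78, 94, 91, 85]
282 [243, 224, 62, 5, 28, 30, 14, 18, 14, 44, 71, 65, 88, 90, 87, 78, 56, 32, 10, 13, 12, 16, 19, 45, 65, 78, 107, 101, 98, 98]
284 [235, 243, 254, 233, 18, 7, 13, 16, 14, 16, 12, 9, 6, 8, 8, 14, 15, 44, 64, 79, 109, 106, 103, 100, 100, 97, 98, 97, 98, 98]
286 [229, 236, 247, 229, 92, 89, 33, 8, 11, 16, 16, 45, 65, 79, 109, 106, 102, 101, 100, 97, 97, 99, 98, 98, 97, 98, 97, 98, 98, 97]
288 [221, 231, 242, 222, 91, 100, 102, 105, 107, 106, 103, 101, 99, 98, 98, 98, 99, 97, 100, 97, 98, 97, 97, 95, 98, 97, 97, 98, 104, 107]
290 [185, 212, 204, 110, 100, 103, 100, 99, 98, 98, 98, 98, 98, 98, 98, 98, 98, 96, 98, 97, 97, 98, 103, 106, 110, 113, 117, 121, 123, 127]
```

Request:
apply_moves(
  angular=[
    [0,0,0],
    [0,0,0],
    [0,0,0],
    [0,0,0],
  ],
  travel=[
    [0,0,-0.04],
    [0,0,-0.04],
    [0,0,0],
    [0,0,0],
  ],
  jaw=[0,0,0,0],
)

```text
time: 16.73
tool_pos: [466.4, 154.6, 57.4]
tcp_rot: [-180.0, -0.0, 95.9]
ft_force: [-0.5, 0.0, -0.0]
finger_gap: 0.0
grip_force: 0.0
```

Request:
apply_moves(
  angular=[
    [0,0,0],
    [0,0,0],
    [0,0,0],
  ],
  travel=[
    [0,0,-0.03],
    [0,0,0],
    [0,0,0],
  ],
  jaw=[0,0,0],
)

```text
time: 17.1
tool_pos: [466.4, 154.6, 56.2]
tcp_rot: [-180.0, 0.0, 95.9]
ft_force: [-1.0, -0.3, -0.8]
finger_gap: 0.3
grip_force: 0.0
```

Request:
apply_moves(
  angular=[
    [0,0,0],
    [0,0,0],
    [0,0,0],
  ],
  travel=[
    [0,0,-0.03],
    [0,0,0],
    [0,0,0],
  ],
  jaw=[0,0,0],
)

```text
time: 17.48
tool_pos: [466.4, 154.6, 55.0]
tcp_rot: [-180.0, 0.0, 95.9]
ft_force: [-0.4, -1.1, 0.3]
finger_gap: -0.3
grip_force: 0.0
```

Request:
apply_moves(
  angular=[
    [0,0,0],
    [0,0,0],
    [0,0,0],
  ],
  travel=[
    [0,0,-0.03],
    [0,0,0],
    [0,0,0],
  ],
  jaw=[0,0,0],
)

```text
time: 17.85
tool_pos: [466.4, 154.6, 53.8]
tcp_rot: [-180.0, 0.0, 95.9]
ft_force: [-1.4, -0.1, 0.1]
finger_gap: 0.0
grip_force: 0.0
```

Request:
apply_moves(
  angular=[
    [0,0,0],
    [0,0,0],
    [0,0,0],
  ],
  travel=[
    [0,0,-0.02],
    [0,0,0],
    [0,0,0],
  ],
  jaw=[0,0,0],
)

```text
time: 18.23
tool_pos: [466.4, 154.6, 53.0]
tcp_rot: [-180.0, 0.0, 95.9]
ft_force: [-0.2, -0.2, -0.2]
finger_gap: 0.0
grip_force: 0.0
```

Request:
apply_moves(
  angular=[
    [0,0,0],
    [0,0,0],
    [0,0,0],
  ],
  travel=[
    [0,0,-0.02],
    [0,0,0],
    [0,0,0],
  ],
  jaw=[0,0,0],
)

```text
time: 18.6
tool_pos: [466.4, 154.6, 52.2]
tcp_rot: [-180.0, 0.0, 95.9]
ft_force: [0.8, -0.0, -0.1]
finger_gap: -0.2
grip_force: 0.0
```

Request:
apply_moves(
  angular=[
    [0,0,0],
    [0,0,0],
    [0,0,0],
  ],
  travel=[
    [0,0,-0.02],
    [0,0,0],
    [0,0,0],
  ],
  jaw=[0,0,0],
)

```text
time: 18.98
tool_pos: [466.4, 154.6, 51.4]
tcp_rot: [-180.0, 0.0, 95.9]
ft_force: [-0.5, -0.4, -0.5]
finger_gap: 0.1
grip_force: 0.0
```

Request:
apply_moves(
  angular=[
    [0,0,0],
    [0,0,0],
    [0,0,0],
  ],
  travel=[
    [0,0,-0.02],
    [0,0,0],
    [0,0,0],
  ],
  jaw=[0,0,0],
)

```text
time: 19.35
tool_pos: [466.4, 154.6, 50.6]
tcp_rot: [-180.0, 0.0, 95.9]
ft_force: [-1.0, -0.7, -0.6]
finger_gap: 0.4
grip_force: 0.0
```

Request:
apply_moves(
  angular=[
    [0,0,0],
    [0,0,0],
    [0,0,0],
  ],
  travel=[
    [0,0,-0.02],
    [0,0,0],
    [0,0,0],
  ],
  jaw=[0,0,0],
)

```text
time: 19.73
tool_pos: [466.4, 154.6, 49.8]
tcp_rot: [-180.0, -0.0, 95.9]
ft_force: [0.1, -0.2, 0.3]
finger_gap: 0.0
grip_force: 0.0
```

Request:
apply_moves(
  angular=[
    [0,0,0],
    [0,0,0],
  ],
  travel=[
    [0,0,-0.02],
    [0,0,0],
  ],
  jaw=[0,0],
)

```text
time: 19.98
tool_pos: [466.4, 154.6, 48.9]
tcp_rot: [-180.0, -0.0, 95.9]
ft_force: [-0.4, 0.1, 0.9]
finger_gap: -0.0
grip_force: 0.0
```

Request:
apply_moves(
  angular=[
    [0,0,0],
    [0,0,0],
  ],
  travel=[
    [0,0,-0.02],
    [0,0,0],
  ],
  jaw=[0,0],
)

```text
time: 20.23
tool_pos: [466.4, 154.6, 48.1]
tcp_rot: [-180.0, 0.0, 95.9]
ft_force: [0.4, 1.0, -1.0]
finger_gap: 0.2
grip_force: 0.0
```

Request:
apply_moves(
  angular=[
    [0,0,0],
    [0,0,0],
  ],
  travel=[
    [0,0,-0.02],
    [0,0,0],
  ],
  jaw=[0,0],
)

```text
time: 20.48
tool_pos: [466.4, 154.6, 47.3]
tcp_rot: [-180.0, -0.0, 95.9]
ft_force: [-0.1, -0.0, -0.8]
finger_gap: 0.3
grip_force: 0.0
```

Run:
```python
from h import *
from bench import r
S=r.snapshot("scene");pickle.dump(S,open("s6.pkl","wb"))
s=r.sense();p=s["tool_pos"];print(p,s["ft_force"])
for z in(p[2],):print(z,proj(S,[p[0],p[1],z]),proj(S,[466,147,50]))
for y in range(272,290,1): print(y,[int(v) for v in S["color"][y,258:288].mean(1)])
```

```text
[466.41736585 154.58206738  47.36440486] [ 0.94803201 -0.86978924 -0.26698007]
47.36440485822226 (np.float64(269.7583056010201), np.float64(282.17374046649957)) (np.float64(272.7324655402608), np.float64(280.3446503691113))
272 [238, 239, 240, 243, 248, 236, 78, 71, 126, 123, 57, 19, 27, 25, 25, 16, 74, 207, 247, 239, 237, 237, 237, 237, 237, 241, 238, 170, 87, 93]
273 [240, 244, 246, 247, 253, 234, 74, 58, 127, 123, 61, 17, 29, 28, 28, 15, 75, 207, 248, 239, 238, 238, 237, 237, 237, 239, 245, 235, 138, 94]
274 [246, 249, 225, 65, 74, 89, 82, 62, 126, 130, 85, 17, 27, 29, 28, 18, 74, 209, 252, 244, 242, 241, 239, 238, 237, 238, 239, 245, 241, 174]
275 [221, 65, 78, 87, 93, 99, 90, 75, 122, 127, 85, 16, 27, 25, 22, 22, 37, 185, 255, 252, 249, 247, 245, 241, 238, 237, 238, 239, 244, 246]
276 [65, 80, 90, 94, 97, 102, 93, 61, 103, 128, 88, 16, 27, 28, 27, 22, 43, 109, 129, 46, 23, 175, 254, 247, 244, 240, 238, 238, 240, 245]
277 [111, 110, 86, 94, 96, 103, 95, 63, 101, 140, 116, 13, 27, 29, 28, 27, 21, 21, 18, 14, 12, 26, 130, 226, 251, 247, 244, 243, 243, 246]
278 [253, 238, 105, 84, 9
[... 864 characters left out ...]
, 100, 100, 98, 99, 97, 98]
285 [234, 243, 230, 84, 87, 33, 9, 12, 17, 14, 12, 12, 16, 16, 43, 63, 79, 109, 105, 103, 102, 99, 98, 99, 97, 98, 99, 97, 98, 97]
286 [231, 242, 225, 82, 102, 91, 33, 7, 12, 17, 16, 45, 65, 78, 108, 106, 103, 102, 99, 99, 99, 97, 98, 97, 98, 98, 98, 98, 98, 96]
287 [229, 239, 216, 87, 99, 105, 90, 36, 43, 64, 79, 110, 107, 103, 101, 99, 98, 97, 99, 97, 97, 98, 98, 98, 97, 98, 97, 97, 96, 96]
288 [226, 204, 80, 95, 100, 101, 103, 106, 107, 106, 103, 100, 100, 99, 99, 100, 98, 98, 99, 97, 97, 98, 97, 97, 96, 97, 96, 98, 103, 107]
289 [212, 204, 109, 99, 103, 101, 100, 100, 100, 99, 99, 99, 99, 97, 97, 98, 98, 98, 97, 98, 97, 98, 98, 98, 98, 102, 107, 111, 115, 117]
```

Request:
apply_moves(
  angular=[
    [0,0,0],
    [0,0,0],
  ],
  travel=[
    [0,0,-0.02],
    [0,0,0],
  ],
  jaw=[0,0],
)

```text
time: 20.78
tool_pos: [466.5, 154.6, 46.6]
tcp_rot: [180.0, -0.0, 95.9]
ft_force: [-0.6, 0.7, -0.2]
finger_gap: 0.2
grip_force: 0.1
```

Request:
apply_moves(
  angular=[
    [0,0,0],
    [0,0,0],
  ],
  travel=[
    [0,0,-0.02],
    [0,0,0],
  ],
  jaw=[0,0],
)

```text
time: 21.02
tool_pos: [466.6, 154.6, 46.0]
tcp_rot: [180.0, -0.0, 95.9]
ft_force: [-0.4, 0.0, 2.5]
finger_gap: -0.0
grip_force: 1.5
```

Request:
apply_moves(
  angular=[
    [0,0,0],
    [0,0,0],
  ],
  travel=[
    [0,0,-0.02],
    [0,0,0],
  ],
  jaw=[0,0],
)

```text
time: 21.28
tool_pos: [466.6, 154.7, 45.4]
tcp_rot: [180.0, -0.0, 95.9]
ft_force: [-2.1, -0.5, 6.4]
finger_gap: 0.1
grip_force: 3.1
```

About 6 N of contact. Rolling a little first to check the force.

Request:
apply_moves(
  angular=[
    [0,0,0],
    [0,0,0],
    [0,0,0],
  ],
  travel=[
    [0,-0.05,0],
    [0,-0.05,0],
    [0,0,0],
  ],
  jaw=[0,0,0],
)

```text
time: 21.65
tool_pos: [466.7, 151.0, 45.5]
tcp_rot: [180.0, -0.0, 95.9]
ft_force: [-2.0, 1.9, 5.5]
finger_gap: -0.2
grip_force: 2.9
```

```bash
cat > dial.py <<'E'
from h import *
from bench import r
import sys
# dial polar unwrap in top view: hub orig px, radius ~ ; print red angle & dark needle profile
T=r.snapshot("top");pickle.dump(T,open(sys.argv[1],"wb")); I=T["color"].astype(float)
I=cv2.resize(T["color"],None,fx=4,fy=4,interpolation=cv2.INTER_CUBIC).astype(float)
R,G,B=I[...,0],I[...,1],I[...,2]
sub=np.zeros(R.shape,bool); sub[4*230:4*272,4*268:4*308]=1
hub=np.argwhere(sub&(R-B>70)&(G-B>25)&(R>150)); red=np.argwhere(sub&(R-G>40)&(G-B<22))
h=hub.mean(0); print("hub",h/4,len(hub),"red n",len(red))
def ang(p): d=p-h; return np.arctan2(d[1],-d[0])
if len(red): c=red.mean(0); print("red px",c/4,"ang",ang(c),"r",np.hypot(*(c-h))/4)
a=np.linspace(-.6,2.6,321); gray=I.mean(2)
v=[np.mean([gray[int(round(h[0]-q*np.cos(t))),int(round(h[1]+q*np.sin(t)))] for q in np.linspace(16,38,23)]) for t in a]
i=int(np.argmin(v)); w=np.clip(np.median(v)-np.array(v)-10,0,None); w[np.abs(a-a[i])>.2]=0
print("needle",a[i],(w*a).sum()/max(w.sum(),1e-6),min(v),np.median(v))
s=r.sense();print(s["time"],s["tool_pos"],s["ft_force"])
E
python3 dial.py t7.pkl; python3 - <<'E'
E
```

```text
hub [251.95614035 287.16447368] 114 red n 84
red px [239.32738095 287.92559524] ang 0.06019609543726917 r 12.651674591329602
needle 1.3399999999999999 1.3457516524490138 152.92753623188403 182.0724637681159
21.7 [466.66963721 150.98368244  45.44344999] [-1.78182613  1.95018164  5.09115155]
```

It works: 4 mm moved the dial by +0.14 and the force stayed about 5.5 N. Continuing the stroke.

Request:
apply_moves(
  angular=[
    [0,0,0],
    [0,0,0],
    [0,0,0],
    [0,0,0],
    [0,0,0],
    [0,0,0],
    [0,0,0],
  ],
  travel=[
    [0,-0.05,0],
    [0,-0.05,0],
    [0,-0.05,0],
    [0,-0.05,0],
    [0,-0.05,0],
    [0,-0.05,0],
    [0,0,0],
  ],
  jaw=[0,0,0,0,0,0,0],
)

```text
time: 22.58
tool_pos: [466.8, 138.8, 45.4]
tcp_rot: [179.9, -0.0, 95.9]
ft_force: [-0.7, 1.6, 5.0]
finger_gap: 0.1
grip_force: 2.4
```

```bash
python3 dial.py t8.pkl
```

```text
hub [251.96428571 287.13169643] 112 red n 93
red px [241.05376344 293.75268817] ang 0.5454371152701588 r 12.762328468819181
needle 1.3399999999999999 1.342936958992743 154.92753623188406 182.28985507246378
22.625 [466.82751579 138.76097773  45.33598921] [-0.19192257  1.18714574  5.71679089]
```

Request:
apply_moves(
  angular=[
    [0,0,0],
    [0,0,0],
    [0,0,0],
    [0,0,0],
    [0,0,0],
    [0,0,0],
    [0,0,0],
    [0,0,0],
  ],
  travel=[
    [0,0,0.1],
    [0,0.2,0],
    [0,0.2,0],
    [0,0,0],
    [0,0,-0.05],
    [0,0,-0.03],
    [0,0,-0.02],
    [0,0,0],
  ],
  jaw=[0,0,0,0,0,0,0,0],
)

```text
time: 23.62
tool_pos: [466.5, 154.6, 45.4]
tcp_rot: [180.0, -0.0, 95.9]
ft_force: [-2.6, 0.7, 5.0]
finger_gap: 0.3
grip_force: 3.0
```

Request:
apply_moves(
  angular=[
    [0,0,0],
    [0,0,0],
    [0,0,0],
    [0,0,0],
    [0,0,0],
    [0,0,0],
    [0,0,0],
    [0,0,0],
  ],
  travel=[
    [0,-0.05,0],
    [0,-0.05,0],
    [0,-0.05,0],
    [0,-0.05,0],
    [0,-0.05,0],
    [0,-0.05,0],
    [0,-0.05,0],
    [0,0,0],
  ],
  jaw=[0,0,0,0,0,0,0,0],
)

```text
time: 24.62
tool_pos: [466.8, 140.8, 45.5]
tcp_rot: [180.0, -0.0, 95.9]
ft_force: [-1.5, 1.3, 5.0]
finger_gap: 0.2
grip_force: 2.5
```

```bash
python3 dial.py t9.pkl
```

```text
hub [251.94026549 287.11504425] 113 red n 99
red px [245.27525253 298.5479798 ] ang 1.0429959780444935 r 13.23383591674963
needle 1.35 1.3524040029234834 153.66666666666666 182.31884057971018
24.675 [466.73965456 140.76840182  45.50549677] [-1.52318823  1.7648276   4.93395768]
```

Request:
apply_moves(
  angular=[
    [0,0,0],
    [0,0,0],
    [0,0,0],
    [0,0,0],
    [0,0,0],
    [0,0,0],
    [0,0,0],
    [0,0,0],
    [0,0,0],
    [0,0,0],
    [0,0,0],
    [0,0,0],
  ],
  travel=[
    [0,0,0.1],
    [0,0.15,0],
    [0,0.15,0],
    [0,0,0],
    [0,0,-0.05],
    [0,0,-0.03],
    [0,0,-0.02],
    [0,0,0],
    [0,-0.05,0],
    [0,-0.05,0],
    [0,-0.05,0],
    [0,0,0],
  ],
  jaw=[0,0,0,0,0,0,0,0,0,0,0,0],
)

```text
time: 26.18
tool_pos: [466.6, 146.8, 45.5]
tcp_rot: [180.0, -0.0, 95.9]
ft_force: [-2.3, 1.4, 5.8]
finger_gap: 0.1
grip_force: 2.8
```

```bash
python3 dial.py t10.pkl
```

```text
hub [251.97072072 287.15990991] 111 red n 90
red px [247.71944444 299.63333333] ang 1.242316932299157 r 13.177998401777009
needle 1.3399999999999999 1.34170528641483 152.75362318840578 182.11594202898547
26.225 [466.66801135 146.8287101   45.50708477] [-1.90460627  1.50966539  5.30809566]
```

Request:
apply_moves(
  angular=[
    [0,0,0],
    [0,0,0],
    [0,0,0],
    [0,0,0],
  ],
  travel=[
    [0,-0.03,0],
    [0,-0.03,0],
    [0,0,0],
    [0,0,0],
  ],
  jaw=[0,0,0,0],
)

```text
time: 26.72
tool_pos: [466.6, 144.5, 45.5]
tcp_rot: [180.0, -0.0, 95.9]
ft_force: [-2.4, 1.5, 5.6]
finger_gap: 0.3
grip_force: 2.7
```

```bash
python3 dial.py t11.pkl
python3 - <<'E'
from h import *
from bench import r
S=r.snapshot("scene")["color"];T=pickle.load(open("t11.pkl","rb"))["color"]
im=np.zeros((600,800,3),np.uint8)
im[:400,:400]=cv2.resize(T[232:272,267:307,::-1],(400,400),interpolation=2)
im[:400,400:]=cv2.resize(S[235:285,280:330,::-1],(400,400),interpolation=2)
im[400:,:400]=cv2.resize(T[140:290,180:480,::-1],(400,200),interpolation=2)
im[400:,400:]=cv2.resize(S[165:315,160:460,::-1],(400,200),interpolation=2)
cv2.imwrite("pics/e1.png",im)
E
```

```text
hub [251.96818182 287.14318182] 110 red n 44
red px [248.34090909 300.40909091] ang 1.303892056561008 r 13.75287066202115
needle 1.35 1.34876220293155 154.05797101449272 182.463768115942
26.775 [466.66987691 144.49873161  45.49430542] [-2.07006388  2.02043343  6.05041204]
```

View pics/e1.png

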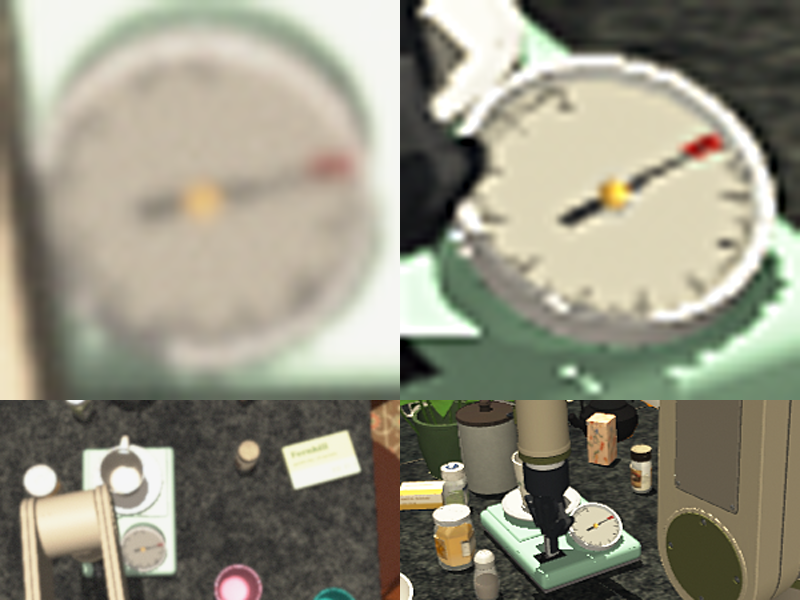

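The red field lies under the needle, with the red centre at (704,146) on the needle line through the hub at (615,194). It lags by about 0.03 rad, so I'll roll 0.8 mm more, lift straight up and retreat.

Request:
apply_moves(
  angular=[
    [0,0,0],
    [0,0,0],
    [0,0,0],
    [0,0,0],
    [0,0,0],
    [0,0,0],
    [0,0,0],
    [0,0,0],
    [0,0,0],
    [0,0,0],
    [0,0,0],
    [0,0,0],
  ],
  travel=[
    [0,-0.02,0],
    [0,0,0],
    [0,0,0.1],
    [0,0,0.4],
    [0,0,0.8],
    [0,0,0.8],
    [0,0,0.8],
    [-0.6,0,0.8],
    [-0.8,-0.2,0.3],
    [-0.4,-0.2,0],
    [0,0,0],
    [0,0,0],
  ],
  jaw=[0,0,0,0,0,0,0,0,0,0,0,0],
)

```text
time: 28.32
tool_pos: [394.9, 127.5, 205.5]
tcp_rot: [179.9, -0.0, 95.9]
ft_force: [0.2, -1.0, 0.2]
finger_gap: 0.2
grip_force: 0.0
```

```bash
python3 dial.py t12.pkl
python3 - <<'E'
from h import *
from bench import r
I=cv2.resize(r.snapshot("scene")["color"][235:285,280:330],(400,400),interpolation=2).astype(int)
R,G,B=I[...,0],I[...,1],I[...,2]
m=lambda k:np.argwhere(k).mean(0)[::-1]
hub=m((R-B>90)&(G-B>60)&(R>170)); red=m((R-G>60)&(G-B<40)&(R>100))
yy,xx=np.mgrid[:400,:400]; d=np.hypot(xx-hub[0],yy-hub[1])
k=(I.sum(2)<270)&(d>18)&(d<65); nd=np.argwhere(k)[:,::-1]
v=cv2.fitLine(nd.astype(np.float32),cv2.DIST_HUBER,0,.01,.01).ravel()
print(hub,red,"red dir",np.degrees(np.arctan2(*(red-hub)[::-1])),"needle dir",np.degrees(np.arctan2(v[1],v[0])),len(nd))
E
```

```text
hub [252.    287.125] 106 red n 1
red px [248.75 300.75] ang 1.336639751985096 r 14.007252585714301
needle 1.33 1.3428236798602664 146.7971014492754 173.6231884057971
28.375 [394.92295838 127.47593622 205.23874044] [ 0.13880122 -0.02144515  1.08848547]
[215.19858156 192.9751773 ] [306.71301248 148.84135472] red dir -25.746191092961475 needle dir -28.23836 516
```

The dial looks set. I'll move clear of the light and measure alignment more finely in both cameras.

Request:
apply_moves(
  angular=[
    [0,0,0],
    [0,0,0],
    [0,0,0],
    [0,0,0],
    [0,0,0],
    [0,0,0],
    [0,0,0],
    [0,0,0],
  ],
  travel=[
    [0,0.5,0.3],
    [0,0.8,0.3],
    [0,0.8,0.3],
    [0,0.8,0],
    [0,0.8,0],
    [0,0.5,0],
    [0,0,0],
    [0,0,0],
  ],
  jaw=[0,0,0,0,0,0,0,0],
)

```text
time: 29.42
tool_pos: [394.5, 294.8, 240.7]
tcp_rot: [-180.0, 0.0, 95.9]
ft_force: [0.9, 0.5, -0.8]
finger_gap: 0.2
grip_force: 0.0
```

```bash
cat > fine.py <<'E'
from h import *
from bench import r
def prof(I,box,name,rr,rn,span):
    y0,y1,x0,x1=box; k=8
    I=cv2.resize(I[y0:y1,x0:x1],None,fx=k,fy=k,interpolation=cv2.INTER_CUBIC).astype(float)
    R,G,B=I[...,0],I[...,1],I[...,2]; yy,xx=np.mgrid[:I.shape[0],:I.shape[1]]
    w=np.clip(np.minimum(R,G)-B-40,0,None); h=np.array([(w*xx).sum(),(w*yy).sum()])/w.sum()
    d=np.hypot(xx-h[0],yy-h[1])/k; a=np.arctan2(xx-h[0],h[1]-yy)
    s=(a>span[0])&(a<span[1])
    wr=np.clip(R-G-25,0,None)*s*(d>rr[0])*(d<rr[1]); g=I.mean(2)
    def am(w): return np.arctan2((w*(xx-h[0])).sum(),(w*(h[1]-yy)).sum())
    out=[]
    for q in(rn,(rn[0],rn[1]-1),(rn[0]+1,rn[1])):
        reg=s*(d>q[0])*(d<q[1]); med=np.median(g[reg>0]); wn=np.clip(med-15-g,0,None)*reg; out.append(am(wn))
    tail=(d>rn[0])*(d<rn[0]+3)*(np.cos(a-np.mean(span))<-.8); med=np.median(g[tail>0]); wt=np.clip(med-15-g,0,None)*tail
    print(name,"hub",h/k,"red",am(wr).round(3),wr.sum().round(),"needle",np.round(out,3),"tail+pi",round((am(wt)+np.pi),3))
T=r.snapshot("top")["color"];S=r.snapshot("scene")["color"]
prof(T,(234,270,269,305),"top",(9,16),(4,9),(.9,1.8)); prof(S,(235,285,280,330),"scene",(8,16),(3,8),(.6,1.6))
prof(pickle.load(open("t11.pkl","rb"))["color"],(234,270,269,305),"t11",(9,16),(4,9),(.9,1.8))
print(r.sense()["tool_pos"],r.sense()["time"])
E
python3 fine.py
```

```text
top hub [18.18236953 18.02468529] red 1.341 4075.0 needle [1.337 1.336 1.347] tail+pi 1.393
scene hub [26.95389453 24.10672439] red 1.122 49940.0 needle [1.081 1.082 1.077] tail+pi 1.048
t11 hub [18.20632156 18.04148378] red 1.302 7293.0 needle [1.34  1.337 1.344] tail+pi 1.399
[394.64342781 294.61919596 240.96276165] 29.525
```

Zero is set to within about 0.02 rad (top view 1.341 against 1.337), the mug is standing and the hand is clear.

```bash
python3 -c "
from bench import r
print(r.hand_in())"
```

```text
the job is handed in; nothing more can be done
None
```

The mug stands upright and released on the scale's pan, about 5 mm off centre; the red zero field lies under the needle to within about 0.02–0.04 rad, the hand is clear, and the job was handed in at about 30 s (no verdict was returned).

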